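# Change over the two display bottles

## Robot

A 6-joint arm with a two-finger parallel gripper is mounted at the origin on a cart in front of the work surface, level with it; the furniture and walls round the work are solid. World frame = base frame: x ahead of the robot, y to its left, z up, the work surface at z = 0. Lengths are in m, angles in degrees, forces in N, time in s.
With the tool pointing down it reaches from about 0.25 to 0.725 m from the base axis. Payload 9.7 kg.
Tool frame: the origin (TCP) lies at the very end of the fingers, on their centre line; the grasp point (between the pads) lies tcp_to_grasp behind it (tcp_to_grasp is the distance from the TCP to the grasp point, in m); z points along the fingers, y is the direction in which the jaws open and shut (so a half turn about z gives the same grasp; the last joint's range is limited). The gripper opens to 85 mm and grips with 20 to 120 N. Pads are 22 mm wide; open, the fingers measure 114 mm over their backs; the gripper's body (76 mm by 85 mm) begins 54 mm behind the grasp point. The pads swing forward as they close: fully open they stand 13 mm farther back than shut.
Start: joints at [-75.344, 4.979, 10.078, 95.1, 0, 90], TCP at [0.139, -0.532, 0.231] pointing down, gripper open.
Joint ranges: [-179.16, 179.16], [-48.56, 103.87], [-65.8, 70.77], [-126.05, 130.52], [-82.76, 87.17], [-180, 180]. Speed limits (degrees/s): [127.2, 127.2, 147.25, 180, 180, 180].

## Interface

Orientations are given as [roll, pitch, yaw] about the fixed x, y, z axes, in that order (R = Rz(yaw) Ry(pitch) Rx(roll)).
In Python, from workcell import * gives the robot as it stands. The module is installed in compiled form; this text tells all that it offers.
- The arm moves only by the shell command python3 -m pendant 'ROWS' [FORCE]. ROWS is JSON, a list of rows, each a list of 3 entries, a list of its own where there are three numbers: the opening in per cent of the stroke, from 0 (shut) to 100 (fully open), then the shift along the world's x, y, z in mm, then the turn, a rotation vector about the world's x, y, z in degrees. A call has 1 to 20 rows; each row is the pose to reach, as a shift and turn from the pose measured when the call began; what a row does not reach only later rows make up. A row lasts 1/8 s, in which the tool goes at most 62.5 mm and 10.7 degrees, less where a joint would pass 70% of its speed; a pose out of reach is approached as far as the arm can. A call with a gripper value outside its range is refused whole. The fingers move at their own pace and stop on an object; FORCE is the grip in N (left out, the last holds). Time passes only in rows, so rows that repeat a pose let the fingers close. It gives the time, the measured TCP pose, the force and the opening at its end, in the units of the state.
- get_obs(): the state, without advancing time (a new reading comes with each control period).
- camera(name): name is "side" or "top" or "wrist"; returns a dict with "img" (480x640x3 uint8, red, green, blue), "fx", "fy", "cx", "cy" (pixels), "cam_to_world" (4x4, takes a point from camera to world coordinates); the wrist camera has in their place "T_tool_cam" (4x4, takes a point from camera to tool coordinates, whose origin is the TCP and whose axes are the flange's). Camera axes: x right, y down, z forward; pixel columns grow to the right and rows downward; lengths in m; the calibration is good to about 2 mm. A picture is of the moment at which its call begins: read the wrist's pose just before it. There is no depth.
- job_done(): hands the job in, once; it reports no verdict.
Trained networks look in a picture, given as the dict that the camera call returned (one of the last four; its "shot" number tells which), for a name from the list of things; names that differ only in an ending like _2 or _b are one class to them, and where a whole thing is asked for, a point or a joint stands for the part that bears it (a point fixed in the world has none). Each returns a list of dicts, best first, with "confidence" (0 to 1); they miss things now and then, are a little off and sometimes report something else, mostly with a low value. They report only what shows in the picture. A call takes as long as a camera call.
- regions_of(picture, label): "region" (480x640 bool, what is visible of it).
- pinpoint(picture, label): "position" ([x, y, z] in m, in world coordinates, good to about 4 mm: a listed point, or the origin of a listed thing).
The state is a dict: "time": time; "q": joint angles; "qd": joint speeds; "joint_efforts": joint torques, N m; "ee_pos": TCP position; "tcp_rot": TCP orientation; "wrist_force": force on the tool from outside, world axes, zero at the start; "torque": the same for the moment, N m; "opening": finger opening in m.
Only numpy, scipy, OpenCV 4.12 (cv2) and the standard library are available. Lean on these libraries where they do the work, as an engineer would, in place of code of your own. Each camera call takes 0.05 s, during which the arm holds its last target. There are 200 camera calls.

## Task

Change over the two half-bottles in the tilting display stands: stand the bottle in the dark wooden stand upright in its foot box so that its sediment can settle, and tip the upright bottle in the pale wooden stand over until it lies back on its stand's brass rest bar. Do it only by pushing on the bottles with the fingers, in either order: neither foot may be lifted out of its stand, and the candle glass, the wine glass and the matchbox must stay where they are.

Things in the scene. Friction and masses are not known exactly. Their poses are not given: they have to be found in the camera images.
- dark_stand: Dark wooden tilting display stand, fixed to the bar, 185 mm long (own x from -140 to +45 mm), 92 mm wide. Origin: on the bar top, below the centre of its foot box; own z up, own -x the side its bottle leans towards. Two inclined rails, 64 mm apart inside, rise from the foot box towards -x to at most 140 mm above the bar.
- pale_stand: The same stand in pale wood; same sizes, origin and axes. Its bottle starts upright.
- dark_bottle: Full half-bottle of red wine, red foil capsule, in the dark stand, loose, 0.5 to 0.85 kg: 58 mm diameter up to 146 mm from the foot, then a neck of 31 mm diameter, 234 mm high in all. Origin: centre of the underside; own z runs along the bottle to its mouth. Starts leaning 40 degrees towards the stand's own -x, the top about 213 mm above the bar.
- pale_bottle: The same kind of bottle in the pale stand, loose; starts upright in the foot box, top 250 mm above the bar. A bottle turns over the edge of its foot and balances at about 17 degrees from vertical: nearer upright it rocks upright by itself, further over it falls onto the rest bar by itself. 2 to 5 N at the neck moves it.
- dark_bottle_top (a point): Centre of the top end of the dark stand's bottle (234 mm from the foot along the axis; neck radius 15 mm).
- pale_bottle_top (a point): Centre of the top end of the pale stand's bottle.
- dark_stand_seat (a point): Centre of the dark stand's cork seat, 16 mm above the bar, on the stand's axes. The foot box round it is 64 mm wide and 66 mm long inside; its back wall (+x) and cheeks are 62 mm high above the bar; it is open towards -x but for a brass rod sill 5 mm above the seat.
- pale_stand_seat (a point): Centre of the pale stand's cork seat; foot box as in the dark stand.
- votive: Low bowl-shaped candle glass with a tealight in it, 74 mm diameter, 43 mm high, loose on the bar near the robot. Origin: centre of the underside. Leave alone.
- wine_glass: Wine glass standing upside down on its rim, 81 mm diameter, 202 mm high, loose, behind the stands. Origin: centre of the underside. Leave alone.
- matches: Matchbox, 36x54x15 mm, loose on the bar. Origin: centre of the underside. Leave alone.
- pale_stand_bar (a point): Centre of the pale stand's brass rest bar, 10 mm diameter, lying along own y between the rails, at own x = -108, z = 101 mm. A bottle lying back on it leans 40 degrees from vertical towards own -x. The dark stand has the same.

How it is judged:
By the outcome, as a careful person would: the job done as asked, in the order asked, and still so for the second after the job is handed in, with the robot touching nothing.
It also fails if it takes over 58 s, if anything falls off the work surface, if the arm or the gripper's body presses on something with over 40 N, if the wrist force passes 120 N, or if a joint passes its speed limit or range.

## Working session

There is one attempt and no reset: what is moved stays moved. The work goes in short steps, Python scripts to look and compute and a shell command to move; the robot and the scene stay as the last step left them, time stands still between calls to the robot, and variables do not carry over. Pictures are saved under pics/ and viewed, about 8 in all and at most 12, crops included, and the job is handed in when it is done.

```bash
mkdir -p pics; python3 - <<'E'
from workcell import *
import cv2,numpy as np
for n in ("side","top"):
    p=camera(n); cv2.imwrite(f"pics/{n}0.png",p["img"][...,::-1])
    print(n,p["fx"],np.round(p["cam_to_world"],3).tolist())
    for l in "dark_bottle_top pale_bottle_top dark_stand_seat pale_stand_seat dark_stand pale_stand pale_stand_bar votive wine_glass matches dark_bottle pale_bottle".split():
        r=pinpoint(p,l); print(l,[(np.round(d["position"],3).tolist(),round(d["confidence"],2)) for d in r[:2]])
o=get_obs(); print(o["time"],o["ee_pos"],o["tcp_rot"],o["opening"])
E
```

```text
side 439.28990701227673 [[-0.948, -0.115, 0.296, 0.379], [-0.318, 0.354, -0.88, 0.674], [-0.004, -0.928, -0.372, 0.508], [0.0, 0.0, 0.0, 1.0]]
dark_bottle_top [([0.448, 0.163, 0.213], 0.9)]
pale_bottle_top [([0.606, -0.159, 0.25], 0.82)]
dark_stand_seat [([0.604, 0.163, 0.012], 0.82), ([0.601, -0.16, 0.014], 0.34)]
pale_stand_seat [([0.603, -0.163, 0.015], 0.59)]
dark_stand [([0.607, 0.165, 0.001], 0.69)]
pale_stand [([0.601, -0.163, -0.002], 0.92), ([0.458, -0.323, 0.001], 0.19)]
pale_stand_bar [([0.496, -0.177, 0.104], 0.78)]
votive [([0.432, -0.011, -0.004], 0.76)]
wine_glass [([0.82, 0.045, -0.0], 0.92)]
matches [([0.459, -0.322, 0.0], 0.5)]
dark_bottle [([0.602, 0.164, 0.036], 0.59)]
pale_bottle [([0.601, -0.159, 0.012], 0.87)]
top 475.2530732436335 [[0.025, -0.997, 0.073, 0.574], [-1.0, -0.025, 0.006, -0.1], [-0.004, -0.073, -0.997, 1.133], [0.0, 0.0, 0.0, 1.0]]
dark_bottle_top [([0.45, 0.165, 0.212], 0.88)]
pale_bottle_top [([0.602, -0.162, 0.252], 0.77), ([0.607, 0.164, 0.005], 0.42)]
dark_stand_seat [([0.606, 0.16, 0.014], 0.59), ([0.603, -0.162, 0.015], 0.41)]
pale_stand_seat [([0.602, -0.16, 0.016], 0.6)]
dark_stand [([0.608, 0.163, 0.003], 0.71)]
pale_stand [([0.6, -0.159, -0.004], 0.87)]
pale_stand_bar [([0.494, -0.174, 0.104], 0.64)]
votive [([0.431, -0.011, -0.001], 0.86), ([0.608, 0.161, 0.013], 0.35)]
wine_glass [([0.819, 0.04, 0.001], 0.73)]
matches [([0.46, -0.326, 0.001], 0.68)]
dark_bottle [([0.604, 0.166, 0.034], 0.76)]
pale_bottle [([0.603, -0.161, 0.016], 0.73), ([0.599, -0.158, -0.003], 0.55)]
1.3 [ 0.13914799 -0.53207963  0.23125905] [-1.79995808e+02 -2.62217391e-04  1.46546082e+01] 0.08555786513508648
```

View pics/side0.png

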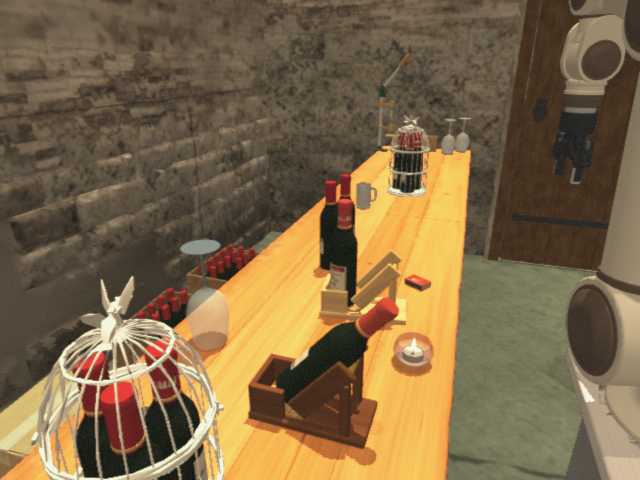

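View pics/top0.png

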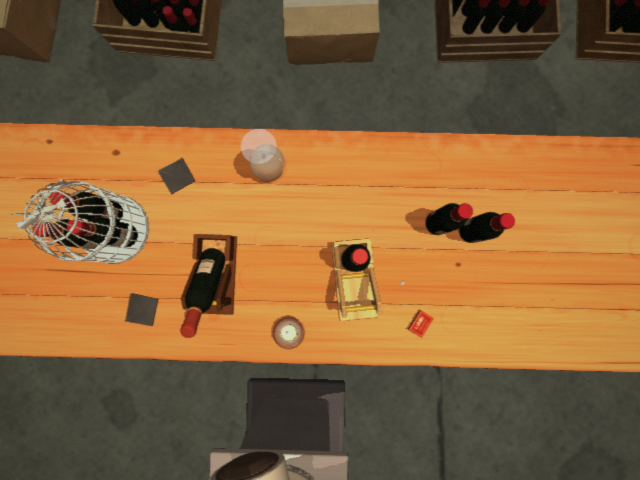

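```bash
python3 -m pendant '[[80,[0,0,50],[0,0,0]],[80,[50,40,90],[0,0,10]],[80,[100,80,90],[0,0,20]],[80,[145,116,90],[0,0,29]],[80,[190,152,90],[0,0,38]],[80,[235,188,90],[0,0,47]],[80,[280,224,90],[0,0,56]],[80,[325,260,90],[0,0,65]],[80,[370,296,90],[0,0,73]],[80,[415,332,90],[0,0,80]],[80,[463,370,90],[0,0,82.8]],[80,[463,370,90],[0,0,82.8]],[80,[463,370,90],[0,0,82.8]],[80,[463,370,90],[0,0,82.8]]]' 20
python3 - <<'E'
from workcell import *
import cv2,numpy as np
o=get_obs(); print(o["time"],o["ee_pos"],o["tcp_rot"],o["opening"],o["q"])
try: print(tcp_to_grasp)
except Exception as e: print(e)
p=camera("wrist"); cv2.imwrite("pics/w1.png",p["img"][...,::-1])
for l in ("pale_bottle_top","pale_stand_bar"):
  print([(d["position"],d["confidence"]) for d in pinpoint(p,l)[:1]])
E
```

```text
time: 3.05
ee_pos: [0.6014, -0.1629, 0.3221]
tcp_rot: [180.0, 0.0, 97.4]
wrist_force: [-0.1, 0.8, 0.6]
opening: 0.0685
3.05 [ 0.60138611 -0.16294463  0.32207838] [1.79952269e+02 2.85404983e-02 9.73724921e+01] 0.06850666040950423 [-1.51565191e+01  1.95786819e+01  3.76875861e+01  1.08053880e+02
 -8.07411350e-03  6.74709730e+01]
0.0187
[([0.6048, -0.1623, 0.2538], 0.89)]
[([0.4995, -0.1774, 0.1013], 0.65)]
```

```bash
python3 -m pendant '[[80,[2,1,-40],[0,0,0]],[80,[2,1,-80],[0,0,0]],[80,[2,1,-114],[0,0,0]],[80,[2,1,-114],[0,0,0]]]'
python3 - <<'E'
from workcell import *
import cv2
p=camera("side"); cv2.imwrite("pics/s2.png",cv2.resize(p["img"][120:340,220:480,::-1],None,fx=2.5,fy=2.5))
E
```

```text
time: 3.7
ee_pos: [0.6019, -0.1621, 0.206]
tcp_rot: [-179.8, -0.1, 97.3]
wrist_force: [-0.1, -0.2, 1.4]
opening: 0.0683
```

View pics/s2.png

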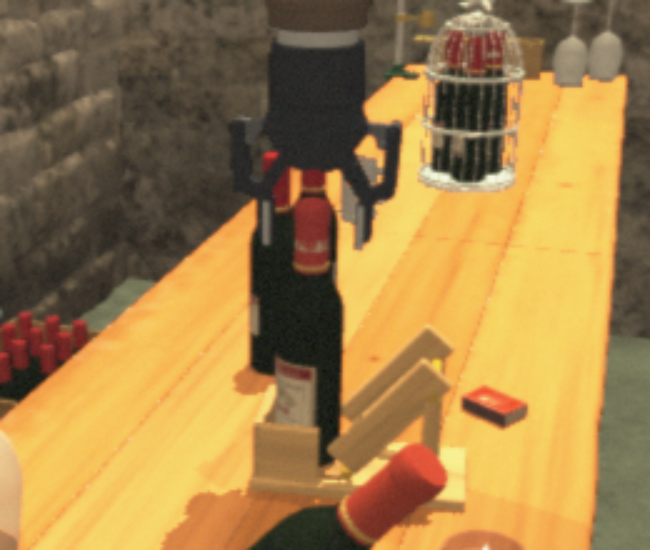

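```bash
python3 -m pendant '[[80,[-8,-1,0],[0,0,0]],[80,[-15,-2,0],[0,0,0]],[80,[-20,-2.6,0],[0,0,0]],[80,[-25,-3.2,0],[0,0,0]],[80,[-30,-3.9,0],[0,0,0]],[80,[-35,-4.5,0],[0,0,0]],[80,[-40,-5.2,0],[0,0,0]],[80,[-45,-5.8,0],[0,0,0]],[80,[-50,-6.5,0],[0,0,0]],[80,[-55,-7.1,0],[0,0,0]],[80,[-60,-7.8,0],[0,0,0]],[80,[-64,-8.3,0],[0,0,0]]]'
python3 - <<'E'
from workcell import *
p=camera("side")
print([(d["position"],d["confidence"]) for d in pinpoint(p,"pale_bottle_top")[:1]])
E
```

```text
time: 5.25
ee_pos: [0.5383, -0.1706, 0.2083]
tcp_rot: [-180.0, 0.0, 97.3]
wrist_force: [-0.5, 0.4, 0.1]
opening: 0.0688
[([0.5488, -0.1658, 0.2497], 0.69)]
```

```bash
python3 -m pendant '[[80,[-5,-0.7,0],[0,0,0]],[80,[-10,-1.3,0],[0,0,0]],[80,[-14,-1.8,0],[0,0,0]],[80,[-18,-2.3,0],[0,0,0]],[80,[-22,-2.9,-1],[0,0,0]],[80,[-26,-3.4,-2],[0,0,0]],[80,[-30,-3.9,-4],[0,0,0]],[80,[-34,-4.4,-6],[0,0,0]],[80,[-38,-5,-8],[0,0,0]],[80,[-42,-5.5,-10],[0,0,0]],[80,[-46,-6,-12],[0,0,0]],[80,[-50,-6.5,-13],[0,0,0]],[80,[-54,-7,-14],[0,0,0]],[80,[-58,-7.5,-15],[0,0,0]],[80,[-62,-8,-16],[0,0,0]],[80,[-66,-8.6,-16],[0,0,0]],[80,[-70,-9.1,-16],[0,0,0]],[80,[-74,-9.6,-16],[0,0,0]],[80,[-76,-9.8,-16],[0,0,0]]]'
python3 - <<'E'
from workcell import *
import cv2
p=camera("side")
print([(d["position"],d["confidence"]) for d in pinpoint(p,"pale_bottle_top")[:1]])
cv2.imwrite("pics/s3.png",cv2.resize(p["img"][120:340,220:480,::-1],None,fx=2.5,fy=2.5))
E
```

```text
time: 7.72
ee_pos: [0.4621, -0.1805, 0.1926]
tcp_rot: [180.0, 0.0, 97.3]
wrist_force: [-0.1, 0.2, 0.3]
opening: 0.0683
[([0.4476, -0.1833, 0.2119], 0.66)]
```

View pics/s3.png

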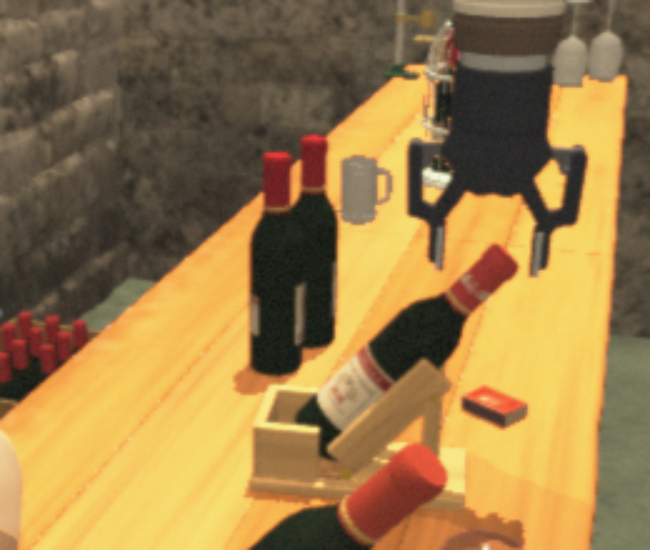

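```bash
python3 -m pendant '[[80,[0,0,40],[0,0,0]],[80,[0,0,90],[0,0,0]],[80,[0,0,125],[0,0,0]],[80,[0,50,125],[0,0,-2]],[80,[0,100,125],[0,0,-4]],[80,[0,150,125],[0,0,-6]],[80,[0,200,125],[0,0,-7.3]],[80,[0,250,125],[0,0,-7.3]],[80,[0,300,125],[0,0,-7.3]],[80,[0,344,125],[0,0,-7.3]],[80,[0,344,125],[0,0,-7.3]],[80,[0,344,125],[0,0,-7.3]]]'
python3 - <<'E'
from workcell import *
p=camera("wrist")
for l in ("dark_bottle_top","dark_stand_seat"):
  print([(d["position"],d["confidence"]) for d in pinpoint(p,l)[:1]])
E
```

```text
time: 9.32
ee_pos: [0.4622, 0.1635, 0.3175]
tcp_rot: [180.0, 0.0, 90.0]
wrist_force: [0.1, 0.7, -0.1]
opening: 0.0685
[([0.4457, 0.1641, 0.2133], 0.66)]
[]
```

```bash
python3 -m pendant '[[80,[0,0.5,-50],[0,0,0]],[80,[0,0.5,-90],[0,0,0]],[80,[0,0.5,-126],[0,0,0]],[80,[0,0.5,-126],[0,0,0]],[80,[6,0.5,-126],[0,0,0]],[80,[12,0.5,-125],[0,0,0]],[80,[18,0.5,-124],[0,0,0]],[80,[24,0.5,-122],[0,0,0]],[80,[30,0.5,-120],[0,0,0]],[80,[36,0.5,-118],[0,0,0]],[80,[42,0.5,-116],[0,0,0]],[80,[48,0.5,-114],[0,0,0]],[80,[54,0.5,-112],[0,0,0]],[80,[60,0.5,-111],[0,0,0]]]'
python3 - <<'E'
from workcell import *
import cv2
p=camera("side")
print([(d["position"],d["confidence"]) for d in pinpoint(p,"dark_bottle_top")[:1]])
cv2.imwrite("pics/s4.png",cv2.resize(p["img"][220:460,200:480,::-1],None,fx=2.4,fy=2.4))
E
```

```text
time: 11.22
ee_pos: [0.5228, 0.1632, 0.2069]
tcp_rot: [180.0, 0.0, 89.9]
wrist_force: [0.1, 0.1, 1.2]
opening: 0.0688
[([0.5028, 0.165, 0.2362], 0.67)]
```

View pics/s4.png

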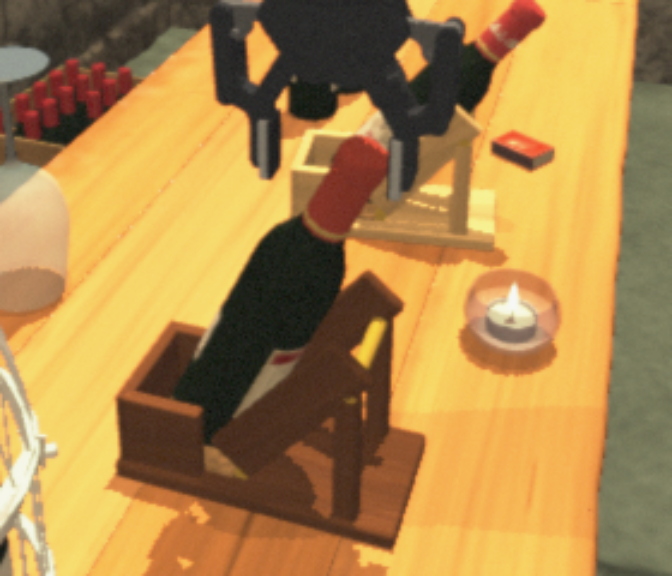

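```bash
python3 -m pendant '[[80,[6,0,1],[0,0,0]],[80,[12,0,2],[0,0,0]],[80,[17,0,3],[0,0,0]],[80,[22,0,3],[0,0,0]],[80,[27,0,3],[0,0,0]],[80,[32,0,3],[0,0,0]],[80,[36,0,3],[0,0,0]],[80,[40,0,3],[0,0,0]],[80,[44,0,3],[0,0,0]],[80,[48,0,3],[0,0,0]],[80,[52,0,3],[0,0,0]],[80,[56,0,3],[0,0,0]],[80,[60,0,3],[0,0,0]],[80,[64,0,3],[0,0,0]],[80,[68,0,3],[0,0,0]],[80,[72,0,3],[0,0,0]],[80,[76,0,3],[0,0,0]],[80,[80,0,3],[0,0,0]],[80,[82,0,3],[0,0,0]],[80,[82,0,3],[0,0,0]]]'
python3 - <<'E'
from workcell import *
import cv2
p=camera("side")
for l in ("dark_bottle_top","dark_bottle"): print([(d["position"],d["confidence"]) for d in pinpoint(p,l)[:1]])
cv2.imwrite("pics/s5.png",cv2.resize(p["img"][220:460,200:480,::-1],None,fx=2.4,fy=2.4))
E
```

```text
time: 13.82
ee_pos: [0.6051, 0.1631, 0.2095]
tcp_rot: [180.0, 0.0, 89.9]
wrist_force: [-0.1, 0.2, -0.3]
opening: 0.0682
[([0.6063, 0.1607, 0.2478], 0.67)]
[([0.6077, 0.1611, 0.0191], 0.64)]
```

View pics/s5.png

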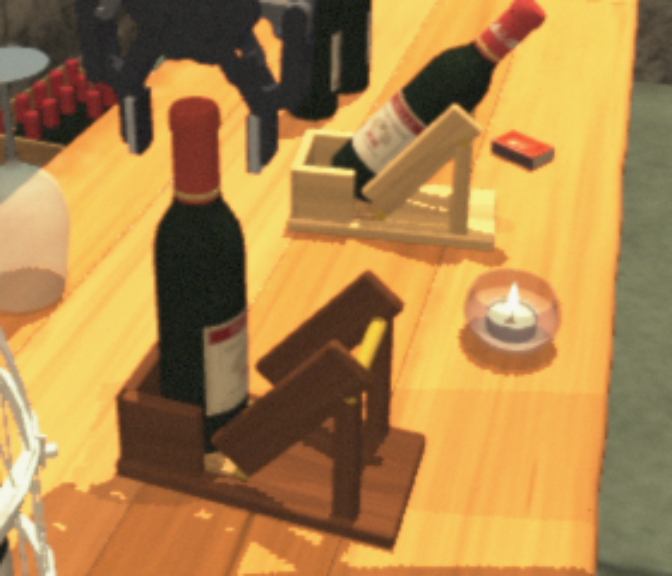

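Upright and free of both fingers. Lift away and check everything.

```bash
python3 -m pendant '[[80,[0,0,30],[0,0,0]],[80,[0,0,70],[0,0,0]],[80,[0,0,110],[0,0,0]],[80,[-40,-40,115],[0,0,0]],[80,[-80,-80,115],[0,0,0]],[80,[-120,-120,115],[0,0,0]],[80,[-160,-160,115],[0,0,0]],[80,[-160,-160,115],[0,0,0]],[80,[-160,-160,115],[0,0,0]]]'
python3 - <<'E'
from workcell import *
import cv2,numpy as np
for n in("side","top"):
  p=camera(n)
  for l in "dark_bottle_top dark_bottle pale_bottle_top pale_bottle votive wine_glass matches".split(): print(n,l,[(np.round(d["position"],3).tolist(),round(d["confidence"],2)) for d in pinpoint(p,l)[:1]])
  cv2.imwrite(f"pics/{n}6.png",p["img"][...,::-1])
E
```

```text
time: 15.1
ee_pos: [0.4451, 0.0032, 0.3249]
tcp_rot: [179.9, 0.0, 89.9]
wrist_force: [1.1, 0.0, 0.8]
opening: 0.0682
side dark_bottle_top []
side dark_bottle [([0.606, 0.161, 0.017], 0.7)]
side pale_bottle_top [([0.449, -0.18, 0.211], 0.76)]
side pale_bottle [([0.594, -0.161, 0.031], 0.73)]
side votive [([0.433, -0.014, -0.002], 0.72)]
side wine_glass []
side matches [([0.458, -0.324, 0.0], 0.57)]
top dark_bottle_top [([0.606, 0.164, 0.25], 0.87)]
top dark_bottle [([0.613, 0.165, 0.018], 0.91)]
top pale_bottle_top [([0.446, -0.184, 0.217], 0.79)]
top pale_bottle [([0.595, -0.163, 0.035], 0.85)]
top votive [([0.429, -0.014, 0.001], 0.91)]
top wine_glass [([0.822, 0.041, 0.0], 0.66)]
top matches [([0.457, -0.323, -0.001], 0.72)]
```

View pics/side6.png

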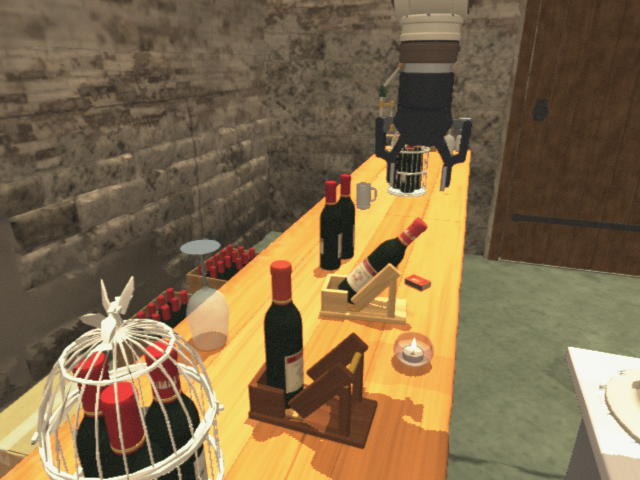

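The dark bottle stands upright at (285,330), the pale one lies back at (385,265), and the other things are where they were.

```bash
python3 -c "
from workcell import *
print(job_done())"
```

```text
the job is handed in; nothing more can be done
None
```

Both bottles are changed over and the job is handed in, at about 15 s on the robot's clock. I set the open fingers round each neck without gripping. I pushed the pale bottle over first, then pushed the dark bottle back upright.

- **Pale bottle:** it lies back on its rest bar, with its top at about (0.448, -0.182, 0.214).
- **Dark bottle:** it stands upright in its foot box, with its top at about (0.606, 0.164, 0.250).
- **Candle glass, wine glass and matchbox:** they are within about 4 mm of where they started, which is within the measuring error.
- **Robot:** the wrist force read at most about 1.4 N at the end of each move, and the arm is clear of everything.

**Checks that failed or disagreed:** in the last side view the networks missed the dark bottle's top and the wine glass. The top camera found both, and both show in the side picture. The two cameras put the dark bottle's foot 7 mm apart in x (0.606 and 0.613).

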